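# Pin the stacked desk trays together

## Task

Pin the two stacked desk trays together at their empty end: take the long-shafted pin out of the wooden stand and push it straight down through the empty eyes of the upper and lower tray. Keep hold of it until its collar rests flat on the upper tray, then let go. Leave the short pin where it stands, and leave the trays squarely stacked.

Things in the scene. Friction and masses are not known exactly. Their poses are not given: they have to be found in the camera images.
- long_pin: Long stack pin (0.12 kg), upright in a wooden stand, 30 mm taller than the other items there. Steel shaft 12 mm thick, 70 long, its lowest 12 mm tapered to 6 mm; steel collar disc 44 mm across, 6 thick; on top a round black knob 22 mm thick, 40 tall, to grip. Origin at the shaft's tip, in the stand 20 mm above the desk; z points to the knob: collar z = 70 to 76 mm, knob 76 to 116 mm.
- short_pin: Wrong pin: same collar and knob, shaft only 30 mm; origin at its tip, collar resting on the stand's top 60 mm above the desk. The fixed stand (210 x 60 mm) has 3 sockets in a row, 70 mm apart, 40 deep, 13.5 wide (the long pin may lean a little): long pin, short pin and a slim marker, in any order. The line between the two pins is the row's direction.
- eye (a point): Centre of the mouth of the upper tray's empty eye, 80 mm above the desk; z up. Eye: round hole 26 mm wide through a 46 mm square lug, 16 thick, flush with the tray's rim. The lower tray's equal eye lies straight below, 40 to 24 mm above the desk. Fully home, the pin's collar is on the upper lug, its tip 10 mm above the desk. The upper tray (0.35 kg) is loose, nested with 2.5 mm play.
- lower_tray: Lower of two equal stacked grey plastic desk trays, each 150 x 100 mm, 40 high; fixed. Origin: centre of its underside, on the desk. Its x points to the empty eye (axis at x = +98 mm, y = 0); the eye at x = -98 mm already holds such a pin, its black knob standing up. The stack may point any way; stack and stand may change sides.
There are look-alikes about, which are no part of the job. What is shaped like the long_pin but purple is not meant.

How it is judged:
By the outcome, as a careful person would: the job done as asked, in the order asked, and still so for the second after the job is handed in, with the robot touching nothing.
It also fails if it takes over 48 s, if anything falls off the work surface, if the arm or the gripper's body presses on something with over 40 N, if the wrist force passes 120 N, or if a joint passes its speed limit or range.

## Robot

A 6-joint arm with a two-finger parallel gripper is mounted at the origin on the work surface. World frame = base frame: x ahead of the robot, y to its left, z up, the work surface at z = 0. Lengths are in m, angles in rad, forces in N, time in s.
With the tool pointing down it reaches from about 0.275 to 0.775 m from the base axis. Payload 14.6 kg.
Tool frame: the origin (TCP) lies at the very end of the fingers, on their centre line; the grasp point (between the pads) lies 19 mm behind it; z points along the fingers, y is the line along which they close (so a half turn about z gives the same grasp; the last joint's range is limited). The gripper opens to 85 mm and grips with 20 to 120 N. Pads are 22 mm wide; open, the fingers measure 114 mm over their backs; the gripper's body (76 mm by 85 mm) begins 54 mm behind the grasp point. The pads swing forward as they close: fully open they stand 13 mm farther back than shut.
Start: joints at [-1.389, 0.263, -0.048, 1.259, 0, 1.415], TCP at [0.173, -0.496, 0.231] pointing down, gripper open.
Joint ranges: [-2.65, 2.65], [-0.89, 1.7], [-1.18, 1.37], [-2.13, 2.11], [-1.35, 1.29], [-3.14, 3.14]. Speed limits (rad/s): [1.89, 1.89, 2.57, 2.79, 3.14, 3.14].

## Interface

Orientations are given as a rotation vector (axis times angle).
In Python, from rig import bot, capture, get_calibration, workorder, spotter gives the robot as it stands.
- The arm moves only by the tool send_rows, never from a script. Its argument "rows" is text: rows parted by semicolons, each of 7 numbers parted by spaces: the shift along the tool's x, y, z in mm, then the turn, a rotation vector about the tool's x, y, z in degrees, then the closure, from 0 (fully open) to 1 (shut). In form: tx ty tz ax ay az jaw; .... A call has exactly 10 rows; each row is the pose to reach, as a shift and turn from the pose commanded when the call began, along the tool's axes at that moment; what a row does not reach only later rows make up. A row lasts 1/12 s, in which the tool goes at most 41.7 mm and 7.16 degrees, less where a joint would pass 70% of its speed; a pose out of reach is approached as far as the arm can. A call with a gripper value outside its range is refused whole. The fingers move at their own pace and stop on an object; "newtons" is the grip in N (left out, the last holds). Time passes only in rows, so rows that repeat a pose let the fingers close, or fill a call up. It gives the time, the measured TCP pose, the force, the opening and the grip force at its end, in the units of the state.
- bot.read_state(): the state, without advancing time (a new reading comes with each control period).
- capture(name): name is "scene" or "top" or "wrist"; returns the picture (420x560x3 uint8, red, green, blue); there is no depth.
- get_calibration(name): a dict with "mtx" (3x3 intrinsics, pixels), "extrinsics" (4x4, takes a point from world to camera coordinates). Camera axes: x right, y down, z forward; pixel columns grow to the right and rows downward; lengths in m; the calibration is good to about 2 mm. A picture is of the moment at which its call begins: read the wrist's pose just before it. get_calibration takes no time and is no camera call; for the wrist camera it gives the pose at the moment of the call.
- workorder.hand_in(): hands the job in; it is judged then, once.
Trained networks look in the newest picture that a camera, given by its name, has taken for a name from the list of things; names that differ only in an ending like _2 or _b are one class to them, and where a whole thing is asked for, a point or a joint stands for the part that bears it (a point fixed in the world has none). Each returns a list of dicts, best first, with "score" (0 to 1); they miss things now and then, are a little off and sometimes report something else, mostly with a low value. They report only what shows in the picture. A call takes as long as a camera call. They do not tell look-alikes from the thing itself.
- spotter.silhouettes(camera, label): "mask" (420x560 bool, what is visible of it).
- spotter.place_of(camera, label): "centre" ([x, y, z] in m, in world coordinates, good to about 4 mm: a listed point, or the origin of a listed thing).
The state is a dict: "time": time; "joints": joint angles; "joint_vel": joint speeds; "effort": joint torques, N m; "position": TCP position; "tool_rot": TCP orientation; "force": force on the tool from outside, world axes, zero at the start; "wrist_torque": the same for the moment, N m; "gripper_width": finger opening in m; "grasp_force": force on a finger pad.
Only numpy, scipy, OpenCV 4.12 (cv2) and the standard library are available. Lean on these libraries where they do the work, as an engineer would, in place of code of your own. Each camera call takes 0.05 s, during which the arm holds its last target. There are 200 camera calls.

## Working session

There is one attempt and no reset: what is moved stays moved. The work goes in short steps, Python scripts to look and compute and a tool call to move; the robot and the scene stay as the last step left them, time stands still between calls to the robot, and variables do not carry over. Pictures are saved under pics/ and viewed, at most 10 in all, crops included, and the job is handed in when it is done.

Besides the shell and the picture viewer there is one more tool, called by a JSON object that holds its "fn" and its "kwargs", one argument or row to a line. send_rows: Moves the arm, as the interface text tells. Its arguments: {"type":"object","properties":{"rows":{"type":"string"},"newtons":{"type":"number"}},"required":["rows"]}

```bash
mkdir -p pics; cat > h.py <<'E'
import numpy as np, cv2
from rig import bot, capture, get_calibration, workorder, spotter
def snap(cam,name):
    im=capture(cam); cv2.imwrite(f'pics/{name}.png',im[:,:,::-1]); return im
def proj(cam,p):
    c=get_calibration(cam);E=np.array(c['extrinsics']);q=E[:3,:3]@np.array(p)+E[:3,3];u=np.array(c['mtx'])@q;return u[:2]/u[2]
def ray(cam,uv,z):
    c=get_calibration(cam);E=np.array(c['extrinsics']);R=E[:3,:3];o=-R.T@E[:3,3]
    d=R.T@np.linalg.solve(np.array(c['mtx']),[uv[0],uv[1],1.]);return o+d*(z-o[2])/d[2]
def st():
    s=bot.read_state();print({k:np.round(s[k],4).tolist() for k in('time','joints','position','tool_rot','force','gripper_width','grasp_force')});return s
E
python3 - <<'E'
from h import *
st()
a=snap('scene','s1');b=snap('top','t1')
cv2.imwrite('pics/both.png',cv2.resize(np.hstack([a,b]),(800,300))[:,:,::-1])
for c in('top','scene'):
  for l in('long_pin','short_pin','eye','lower_tray'):
    for r in spotter.place_of(c,l)[:3]:print(c,l,round(r['score'],2),np.round(r['centre'],4),proj(c,r['centre']).round())
E
```

```text
{'time': 0.0, 'joints': [-1.3893, 0.2635, -0.0489, 1.2594, 0.0, 1.4155], 'position': [0.1734, -0.4952, 0.2308], 'tool_rot': [-3.0961, -0.5263, -0.0], 'force': [-0.1052, 0.4777, 0.4997], 'gripper_width': 0.0852, 'grasp_force': 0.0}
top long_pin 0.95 [0.527  0.2915 0.0221] [136. 210.]
top long_pin 0.83 [ 0.6133  0.3089 -0.0008] [132. 167.]
top short_pin 0.94 [0.5122 0.1508 0.0291] [210. 218.]
scene long_pin 0.93 [0.614  0.3093 0.0011] [420. 247.]
scene long_pin 0.64 [0.5239 0.2909 0.0198] [400. 205.]
scene long_pin 0.53 [ 0.4521 -0.2673  0.0778] [112. 199.]
scene short_pin 0.94 [0.5062 0.1515 0.0311] [331. 205.]
scene eye 0.9 [ 0.4513 -0.2653  0.0804] [113. 198.]
```

View pics/t1.png

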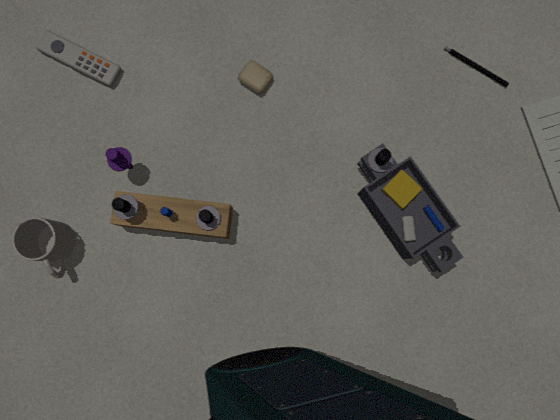

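View pics/s1.png

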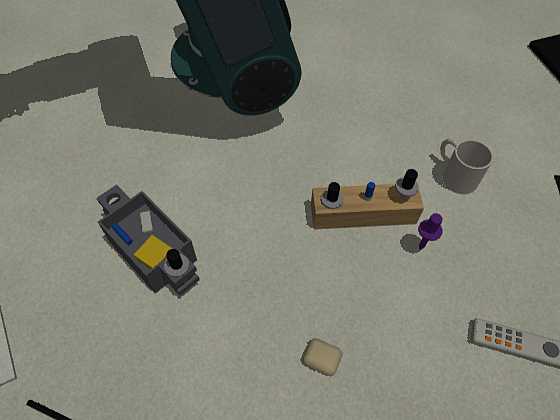

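The top picture shows the stand with the long pin at its left end (123,205), the marker at (166,212) and the short pin at (207,216). The purple look-alike is at (118,158). The empty eye is at (445,255) and the filled eye's knob at (382,157). The scene view agrees: long pin at (408,183), eye at (113,199).

```bash
cat >> h.py <<'E'
from scipy.spatial.transform import Rotation as Ro
def plan(p,yaw_y=None,s=None):
    "shift (mm) in tool axes to world p; az in deg for tool y at world yaw"
    s=s or bot.read_state();R=Ro.from_rotvec(s['tool_rot']).as_matrix()
    d=R.T@(np.array(p)-s['position'])*1000
    Rt=R
    if yaw_y is not None:
        a=np.radians(yaw_y);y=np.array([np.cos(a),np.sin(a),0]);z=np.array([0,0,-1.]);Rt=np.c_[np.cross(y,z),y,z]
    print('shift',d.round(1),'turn',np.degrees(Ro.from_matrix(R.T@Rt).as_rotvec()).round(2))
E
python3 -c "
from h import *
plan([0.525,0.291,0.26],-6)
for p in ([.525,.291,.136],[.614,.309,.116],[.614,.309,0]):print(proj('top',p),proj('scene',p))
print(get_calibration('wrist'))"
```

```text
shift [ 591.7 -626.1  -28.7] turn [ -0.   -0.  -64.7]
[115.53651091 203.4824089 ] [413.44763957 171.53366294]
[111.27269032 153.28602953] [436.32109892 216.67976906]
[131.7539606  167.00594372] [420.10087475 247.18950671]
{'mtx': array([[334.58027463,   0.        , 279.97684184],
       [  0.        , 334.58027463, 208.69166549],
       [  0.        ,   0.        ,   1.        ]]), 'extrinsics': array([[ 3.30648111e-01, -9.43754037e-01,  3.79110585e-04,
        -5.26710747e-01],
       [-9.01697466e-01, -3.15794785e-01,  2.95322423e-01,
        -3.94979975e-02],
       [-2.78592008e-01, -9.79896444e-02, -9.55397573e-01,
         3.79316823e-01],
       [ 0.00000000e+00,  0.00000000e+00,  0.00000000e+00,
         1.00000000e+00]])}
```

{"fn": "send_rows", "kwargs": {
  "rows": "591 -626 -29 0 0 -64 0.4;591 -626 -29 0 0 -64 0.4;591 -626 -29 0 0 -64 0.4;591 -626 -29 0 0 -64 0.4;591 -626 -29 0 0 -64 0.4;591 -626 -29 0 0 -64 0.4;591 -626 -29 0 0 -64 0.4;591 -626 -29 0 0 -64 0.4;591 -626 -29 0 0 -64 0.4;591 -626 -29 0 0 -64 0.4"
}}

```text
time: 1.33
position: [0.3424, -0.1161, 0.2456]
tool_rot: [2.339, 2.096, 0.001]
force: [1.9, -1.2, 0.6]
gripper_width: 0.0512
grasp_force: 0.0
```

```bash
python3 -c "
from h import *
st();plan([0.525,0.291,0.26],-6)"
```

```text
{'time': 1.3333, 'joints': [-0.5535, -0.025, -0.3515, 1.2434, 0.0001, 1.1271], 'position': [0.3424, -0.1161, 0.2456], 'tool_rot': [2.3393, 2.0956, 0.0005], 'force': [1.8537, -1.2478, 0.6372], 'gripper_width': 0.0512, 'grasp_force': 0.0}
shift [424.6 136.9 -14.5] turn [ 0.05  0.02 -0.29]
```

{"fn": "send_rows", "kwargs": {
  "rows": "420 135 -14 0 0 0 0.4;420 135 -14 0 0 0 0.4;420 135 -14 0 0 0 0.4;420 135 -14 0 0 0 0.4;420 135 -14 0 0 0 0.4;420 135 -14 0 0 0 0.4;420 135 -14 0 0 0 0.4;420 135 -14 0 0 0 0.4;420 135 -14 0 0 0 0.4;420 135 -14 0 0 0 0.4"
}}

```text
time: 2.17
position: [0.5137, 0.2596, 0.2583]
tool_rot: [2.347, 2.088, 0.0]
force: [0.4, -0.4, -0.4]
gripper_width: 0.0516
grasp_force: 0.0
```

```bash
python3 -c "
from h import *
plan([0.525,0.291,0.26],-6)"
```

```text
shift [32.5  7.5 -1.7] turn [ 0.01 -0.   -0.68]
```

{"fn": "send_rows", "kwargs": {
  "rows": "20 5 -2 0 0 0 0.4;30 7 -2 0 0 0 0.4;30 7 -2 0 0 0 0.4;30 7 -2 0 0 0 0.4;30 7 -2 0 0 0 0.4;30 7 -2 0 0 0 0.4;30 7 -2 0 0 0 0.4;30 7 -2 0 0 0 0.4;30 7 -2 0 0 0 0.4;30 7 -2 0 0 0 0.4"
}}

```text
time: 3.0
position: [0.5239, 0.286, 0.2604]
tool_rot: [2.348, 2.087, 0.0]
force: [-0.8, -0.0, 0.4]
gripper_width: 0.0515
grasp_force: 0.0
```

```bash
python3 - <<'E'
from h import *
s=st()
im=snap('wrist','w1').copy()
for r in spotter.place_of('wrist','long_pin')[:3]:print(r['score'],np.round(r['centre'],4))
for l,c in(('long_pin',(255,0,0)),('short_pin',(0,255,0))):
  for r in spotter.silhouettes('wrist',l)[:2]:
    m=r['mask'];v,u=np.nonzero(m);print(l,r['score'],u.min(),u.max(),v.min(),v.max())
for z in(.136,.096): print(z,proj('wrist',[.5255,.291,z]))
print(proj('wrist',[*s['position'][:2],.136]))
E
```

```text
{'time': 3.0, 'joints': [0.3632, 0.3849, 0.2129, 1.3987, -0.0, 2.0515], 'position': [0.5239, 0.286, 0.2604], 'tool_rot': [2.3479, 2.0872, 0.0002], 'force': [-0.7721, -0.0245, 0.4213], 'gripper_width': 0.0515, 'grasp_force': 0.0}
0.72 [0.5272 0.2883 0.0158]
0.61 [ 0.6136  0.3089 -0.    ]
long_pin 0.85 259 304 161 208
long_pin 0.59 347 393 126 169
short_pin 0.87 263 301 279 327
0.136 [281.40032261 192.33959593]
0.096 [281.18880462 181.70264232]
[280.18015507 198.37299551]
```

View pics/w1.png

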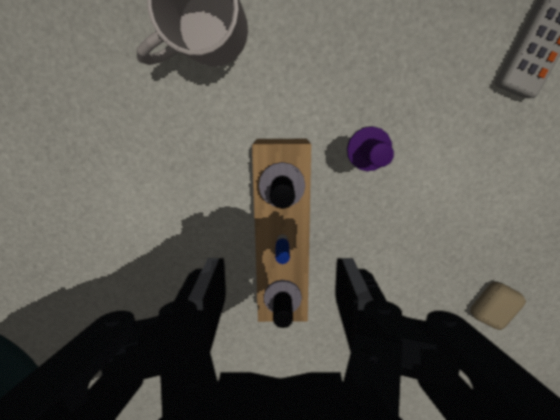

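Wrist view: long pin collar at about (282,184) with its knob top at (282,192), marker at (282,250), short pin at (282,300), purple at (370,149). I'll get a precise fix on the knob.

```bash
python3 - <<'E'
from h import *
im=cv2.imread('pics/w1.png');g=im.max(2)
m=np.zeros_like(g);m[155:215,250:312]=(g[155:215,250:312]<45)
n,l,s,c=cv2.connectedComponentsWithStats(m)
print(s[1:],c[1:])
i=1+s[1:,4].argmax();x,y,w,h=s[i,:4]
# top disc: bottom end of the blob, radius from width
uv=(x+w/2-.5,y+h-w/2-.5);p=ray('wrist',uv,.136);print(uv,p)
plan([p[0],p[1],.102],-6); plan([p[0],p[1],.16],-6)
E
```

```text
[[266 176  29  32 692]] [[280.9017341  191.98410405]]
(np.float64(280.0), np.float64(193.0)) [0.52428865 0.29057717 0.136     ]
shift [ 4.300e+00 -1.000e-01  1.583e+02] turn [-0.   -0.   -0.71]
shift [ 4.300e+00 -1.000e-01  1.003e+02] turn [-0.   -0.   -0.71]
```

{"fn": "send_rows", "kwargs": {
  "rows": "4.5 1 25 0 0 -0.7 0.4;4.5 1 55 0 0 -0.7 0.4;4.5 1 85 0 0 -0.7 0.4;4.5 1 110 0 0 -0.7 0.4;4.5 1 128 0 0 -0.7 0.4;4.5 1 142 0 0 -0.7 0.4;4.5 1 150 0 0 -0.7 0.4;4.5 1 155 0 0 -0.7 0.4;4.5 1 157 0 0 -0.7 0.4;4.5 1 157 0 0 -0.7 0.4"
}}

```text
time: 4.03
position: [0.5256, 0.2907, 0.1036]
tool_rot: [2.335, 2.102, 0.001]
force: [-1.4, -0.5, 0.9]
gripper_width: 0.0515
grasp_force: 0.0
```

```bash
python3 - <<'E'
from h import *
st();snap('wrist','w2')
E
```

```text
{'time': 4.0333, 'joints': [0.3696, 0.454, -0.1072, 1.0092, 0.0, 2.0453], 'position': [0.5256, 0.2907, 0.1036], 'tool_rot': [2.3347, 2.1019, 0.0005], 'force': [-1.4173, -0.5254, 0.8829], 'gripper_width': 0.0515, 'grasp_force': 0.0}
```

View pics/w2.png

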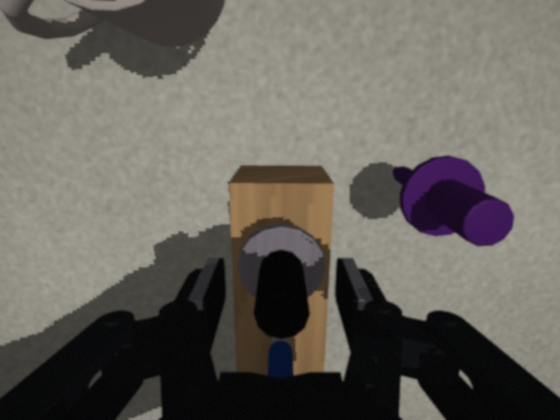

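The knob sits centred between the open fingers, at (281,300), so I'm closing.

{"fn": "send_rows", "kwargs": {
  "rows": "0 0 0 0 0 0 0.6;0 0 0 0 0 0 0.8;0 0 0 0 0 0 1;0 0 0 0 0 0 1;0 0 0 0 0 0 1;0 0 0 0 0 0 1;0 0 0 0 0 0 1;0 0 -2 0 0 0 1;0 0 -5 0 0 0 1;0 0 -8 0 0 0 1",
  "newtons": 60
}}

```text
time: 4.92
position: [0.5253, 0.2906, 0.1115]
tool_rot: [-2.335, -2.102, 0.001]
force: [-0.0, 0.8, -1.2]
gripper_width: 0.0204
grasp_force: 58.6
```

{"fn": "send_rows", "kwargs": {
  "rows": "0 0 -10 0 0 0 1;0 0 -22 0 0 0 1;0 0 -36 0 0 0 1;0 0 -52 0 0 0 1;0 0 -70 0 0 0 1;0 0 -90 0 0 0 1;0 0 -110 0 0 0 1;0 0 -125 0 0 0 1;0 0 -135 0 0 0 1;0 0 -135 0 0 0 1"
}}

```text
time: 5.75
position: [0.526, 0.2908, 0.249]
tool_rot: [2.334, 2.101, 0.005]
force: [0.8, 0.2, -2.7]
gripper_width: 0.0205
grasp_force: 59.1
```

```bash
python3 - <<'E'
from h import *
st()
for l in('eye','lower_tray','long_pin'):
  for c in('top','scene'):
    snap(c,'x_'+c)
    for r in spotter.place_of(c,l)[:4]:print(c,l,round(r['score'],2),np.round(r['centre'],4))
plan([.452,-.2655,.245])
a=cv2.imread('pics/x_scene.png')
cv2.imwrite('pics/c1.png',np.hstack([cv2.resize(a[140:240,60:160],(400,400),interpolation=2),cv2.resize(a[80:230,340:490],(400,400),interpolation=2)]))
E
```

```text
{'time': 5.75, 'joints': [0.3696, 0.3911, 0.1923, 1.3685, -0.0, 2.0453], 'position': [0.526, 0.2908, 0.249], 'tool_rot': [2.3339, 2.1011, 0.0051], 'force': [0.7849, 0.1964, -2.6621], 'gripper_width': 0.0205, 'grasp_force': 59.0607}
top eye 0.6 [ 0.4506 -0.2622  0.0796]
scene eye 0.97 [ 0.4512 -0.2659  0.0796]
top long_pin 0.79 [0.5271 0.2886 0.1667]
top long_pin 0.79 [0.6139 0.3117 0.0019]
scene long_pin 0.85 [0.6166 0.3092 0.0032]
shift [-560.7  -14.8    1.2] turn [0. 0. 0.]
```

View pics/c1.png

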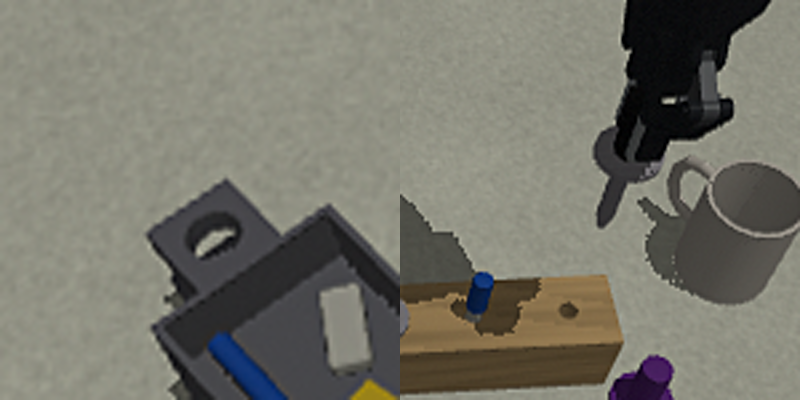

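The left crop shows the empty eye, its hole at about (213,237) in the crop. The right crop shows the pin in the gripper with its tip at about full-picture pixel (415.5,164). I'll compare that with an upright pin.

```bash
python3 - <<'E'
from h import *
x,y,z=.526,.2908,.249-.0836
for c in('scene','top'):
  for h in(0,.07,.116):print(c,h,proj(c,[x,y,z+h]).round(1))
a=cv2.imread('pics/x_scene.png');b=cv2.imread('pics/x_top.png')
u,v=proj('top',[x,y,z]).astype(int)
cv2.imwrite('pics/c2.png',np.hstack([cv2.resize(a[110:180,390:460],(400,400),interpolation=2),cv2.resize(b[v-35:v+35,u-35:u+35],(400,400),interpolation=2)]));print(u,v)
E
```

```text
scene 0 [417.4 162.2]
scene 0.07 [427.7 136.4]
scene 0.116 [435.3 117.4]
top 0 [109.5 200.5]
top 0.07 [ 92.7 194. ]
top 0.116 [ 79.8 188.9]
109 200
```

View pics/c2.png

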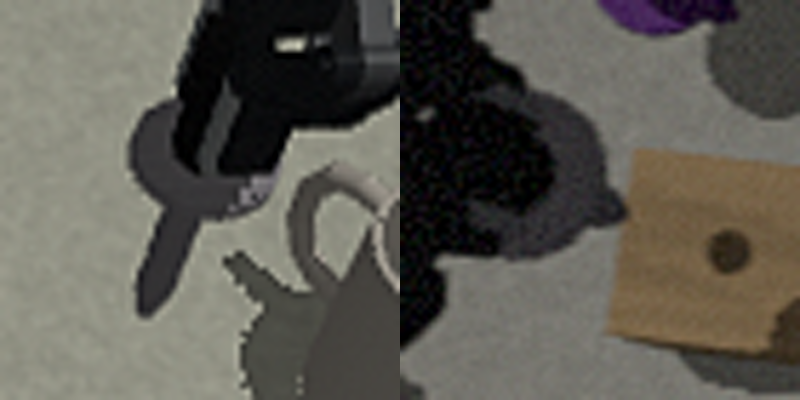

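The pin hangs upright within about 1–2°: its tip and collar show the same small offset. Carrying it to above the eye.

{"fn": "send_rows", "kwargs": {
  "rows": "-20 0 0 0 0 0 1;-55 -1 0 0 0 0 1;-95 -2 0 0 0 0 1;-135 -3 0 0 0 0 1;-175 -4 0 0 0 0 1;-215 -5 0 0 0 0 1;-255 -6 0 0 0 0 1;-295 -7 0 0 0 0 1;-335 -8 0 0 0 0 1;-375 -9 0 0 0 0 1"
}}

```text
time: 7.18
position: [0.4765, -0.0832, 0.2465]
tool_rot: [2.334, 2.102, 0.0]
force: [2.1, -0.1, -0.7]
gripper_width: 0.0201
grasp_force: 59.0
```

```bash
python3 -c "
from h import *
plan([.451,-.2655,.245])"
```

```text
shift [-184.    -6.3    1.5] turn [0. 0. 0.]
```

{"fn": "send_rows", "kwargs": {
  "rows": "-40 -1 0 0 0 0 1;-80 -3 0 0 0 0 1;-115 -4 0 0 0 0 1;-145 -5 0 0 0 0 1;-167 -6 0 0 0 0 1;-178 -6 0 0 0 0 1;-184 -6 0 0 0 0 1;-184 -6 0 0 0 0 1;-184 -6 0 0 0 0 1;-184 -6 0 0 0 0 1"
}}

```text
time: 8.02
position: [0.4522, -0.2626, 0.2464]
tool_rot: [-2.333, -2.103, -0.0]
force: [-0.1, 0.0, -0.4]
gripper_width: 0.0204
grasp_force: 59.0
```

```bash
python3 - <<'E'
from h import *
s=st()
W=snap('wrist','w3');S=snap('scene','s3');T=snap('top','t3')
for c in('wrist','scene','top'):
  for r in spotter.place_of(c,'eye')[:2]+spotter.place_of(c,'long_pin')[:2]:print(c,round(r['score'],2),np.round(r['centre'],4))
x,y,z=s['position']
print([ (c,proj(c,[.451,-.2655,.08]).round(1),proj(c,[x,y,z-.0856]).round(1)) for c in('wrist','scene','top')])
u,v=proj('scene',[.451,-.2655,.11]).astype(int);
cv2.imwrite('pics/c3.png',np.hstack([cv2.resize(S[v-60:v+60,u-60:u+60],(420,420),interpolation=2),cv2.resize(W[:,100:460],(360,420))])[:,:,::-1]);print(u,v)
E
```

```text
{'time': 8.0167, 'joints': [-0.6821, 0.2555, -0.0179, 1.2974, 0.0002, 0.9924], 'position': [0.4522, -0.2626, 0.2464], 'tool_rot': [-2.3335, -2.1033, -0.0002], 'force': [-0.1127, 0.0067, -0.4157], 'gripper_width': 0.0204, 'grasp_force': 59.0222}
wrist 0.94 [ 0.4534 -0.2639  0.0788]
wrist 0.95 [ 0.4538 -0.2633  0.1617]
scene 0.63 [ 0.4526 -0.2696  0.0822]
scene 0.79 [ 0.4501 -0.2643  0.1613]
scene 0.58 [0.6149 0.3054 0.0038]
top 0.81 [ 0.4523 -0.2636  0.0817]
top 0.93 [ 0.6149  0.3159 -0.0024]
top 0.62 [ 0.4535 -0.2626  0.165 ]
[('wrist', array([279.2, 188.3]), array([280.4, 211.1])), ('scene', array([112.8, 198. ]), array([101.9, 173. ])), ('top', array([445.1, 251.9]), array([460.2, 249.5]))]
108 189
```

View pics/c3.png

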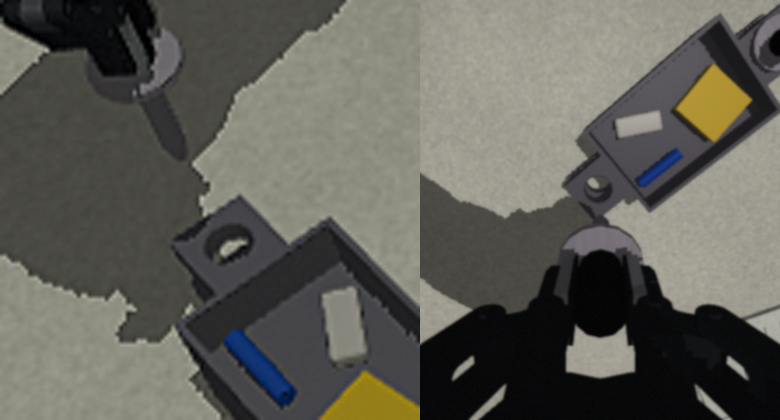

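The scene crop shows the pin tip above the eye and the hole at about full-picture (113.4,198.4). In the wrist view the eye's hole is at about (277,186.5) and the pin tip at about (281,214).

```bash
python3 - <<'E'
from h import *
s=bot.read_state()
print(ray('wrist',(277,186.5),.08),ray('scene',(113.4,198.4),.08))
# offset of pin tip, as seen vs. TCP axis
print(ray('wrist',(281,212.5),s['position'][2]-.086), s['position'])
plan([.451,-.2645,.16])
E
```

```text
[ 0.44906636 -0.26350313  0.08      ] [ 0.45207374 -0.26432327  0.08      ]
[ 0.4525302  -0.26386834  0.16031352] [ 0.45202881 -0.26362824  0.24631352]
shift [-1.  -0.9 86.3] turn [0. 0. 0.]
```

{"fn": "send_rows", "kwargs": {
  "rows": "-1 -1 10 0 0 0 1;-1 -1 25 0 0 0 1;-1 -1 40 0 0 0 1;-1 -1 52 0 0 0 1;-1 -1 62 0 0 0 1;-1 -1 68 0 0 0 1;-1 -1 70 0 0 0 1;-1 -1 70 0 0 0 1;-1 -1 70 0 0 0 1;-1 -1 70 0 0 0 1"
}}

```text
time: 9.3
position: [0.4511, -0.2648, 0.1769]
tool_rot: [2.334, 2.101, 0.0]
force: [0.4, -0.0, -0.6]
gripper_width: 0.0205
grasp_force: 59.1
```

```bash
python3 - <<'E'
from h import *
s=st()
W=snap('wrist','w4');S=snap('scene','s4')
u,v=proj('scene',[.451,-.264,.1]).astype(int);
cv2.imwrite('pics/c4.png',np.hstack([cv2.resize(S[v-40:v+40,u-40:u+40],(400,400),interpolation=2),cv2.resize(W[100:300,180:380],(400,400))])[:,:,::-1]);print(u,v)
E
```

```text
{'time': 9.3, 'joints': [-0.6867, 0.2821, -0.1715, 1.1163, 0.0, 0.989], 'position': [0.4511, -0.2648, 0.1769], 'tool_rot': [2.3342, 2.1013, 0.0002], 'force': [0.408, -0.0321, -0.5841], 'gripper_width': 0.0205, 'grasp_force': 59.0561}
110 191
```

View pics/c4.png

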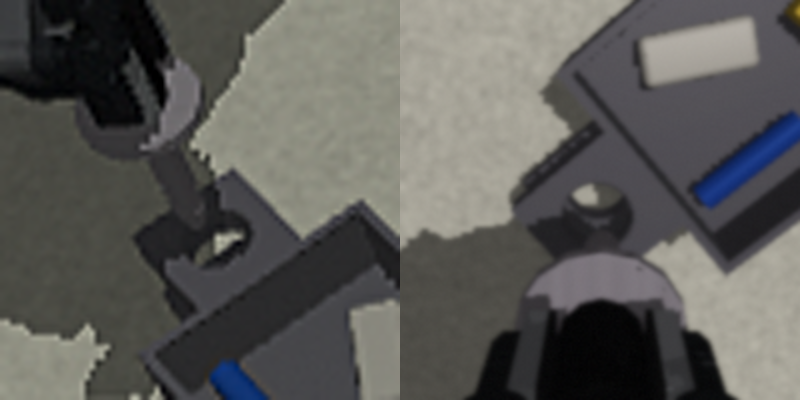

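The pin tip is just above the hole, but the scene crop hints that it sits a few mm to the left. I'll check with overlays before descending.

```bash
python3 - <<'E'
from h import *
s=bot.read_state();x,y,z=s['position']
def pan(cam,f,c,h,k):
    im=cv2.imread(f);u0,v0=c[0]-h,c[1]-h
    o=cv2.resize(im[v0:v0+2*h,u0:u0+2*h],None,fx=k,fy=k,interpolation=2)
    o=cv2.convertScaleAbs(o,alpha=1.7,beta=10)
    P=lambda p:tuple(int(q) for q in ((proj(cam,p)-[u0,v0]+.5)*k))
    for a in np.linspace(0,2*np.pi,40):
        cv2.circle(o,P([.451+.013*np.cos(a),-.264+.013*np.sin(a),.08]),1,(0,255,0),-1)
        cv2.circle(o,P([x+.022*np.cos(a),y+.022*np.sin(a),z-.016]),1,(0,255,255),-1)
    for t in(0,.012,.04,.07):cv2.circle(o,P([x,y,z-.086+t]),2,(0,0,255),-1)
    return o
cv2.imwrite('pics/c5.png',np.hstack([pan('scene','pics/s4.png',(110,188),28,7),pan('wrist','pics/w4.png',(280,215),49,4)]))
E
```

```text
(no output)
```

View pics/c5.png

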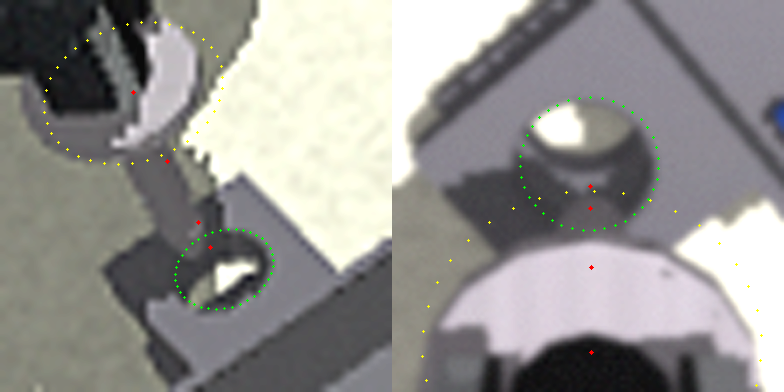

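Both views agree. The green eye estimate fits the hole, but the pin sits about 4 mm towards −y of the TCP axis: its collar edge is at v=242 in the wrist crop and the scene shows it left by about 3 px. I'll shift +4 mm along tool x and descend part way, watching the force.

```bash
python3 -c "
from h import *
plan([.451,-.260,.15]);plan([.451,-.260,.1])"
```

```text
shift [ 4.8 -0.6 26.8] turn [0. 0. 0.]
shift [ 4.8 -0.7 76.8] turn [0. 0. 0.]
```

{"fn": "send_rows", "kwargs": {
  "rows": "2 0 0 0 0 0 1;4 -0.5 0 0 0 0 1;4.5 -0.5 0 0 0 0 1;4.5 -0.5 3 0 0 0 1;4.5 -0.5 7 0 0 0 1;4.5 -0.5 12 0 0 0 1;4.5 -0.5 18 0 0 0 1;4.5 -0.5 24 0 0 0 1;4.5 -0.5 30 0 0 0 1;4.5 -0.5 30 0 0 0 1"
}}

```text
time: 10.23
position: [0.4503, -0.2597, 0.1449]
tool_rot: [-2.334, -2.101, 0.0]
force: [0.7, -0.2, -1.6]
gripper_width: 0.0204
grasp_force: 59.0
```

{"fn": "send_rows", "kwargs": {
  "rows": "0 0 4 0 0 0 1;0 0 8 0 0 0 1;0 0 12 0 0 0 1;0 0 16 0 0 0 1;0 0 20 0 0 0 1;0 0 24 0 0 0 1;0 0 28 0 0 0 1;0 0 30 0 0 0 1;0 0 30 0 0 0 1;0 0 30 0 0 0 1"
}}

```text
time: 11.07
position: [0.4509, -0.2601, 0.1163]
tool_rot: [-2.335, -2.102, -0.0]
force: [0.2, 0.5, -0.1]
gripper_width: 0.0204
grasp_force: 59.0
```

{"fn": "send_rows", "kwargs": {
  "rows": "0 0 4 0 0 0 1;0 0 8 0 0 0 1;0 0 11 0 0 0 1;0 0 14 0 0 0 1;0 0 16 0 0 0 1;0 0 17 0 0 0 1;0 0 18 0 0 0 1;0 0 18 0 0 0 1;0 0 18 0 0 0 1;0 0 18 0 0 0 1"
}}

```text
time: 11.9
position: [0.4509, -0.2601, 0.0984]
tool_rot: [2.335, 2.102, 0.0]
force: [0.1, 0.5, -1.6]
gripper_width: 0.0204
grasp_force: 59.0
```

{"fn": "send_rows", "kwargs": {
  "rows": "0 0 0.5 0 0 0 1;0 0 1 0 0 0 1;0 0 1.5 0 0 0 1;0 0 2 0 0 0 1;0 0 2.5 0 0 0 1;0 0 3 0 0 0 1;0 0 3 0 0 0 1;0 0 3 0 0 0 1;0 0 3 0 0 0 1;0 0 3 0 0 0 1"
}}

```text
time: 12.73
position: [0.4509, -0.2601, 0.0953]
tool_rot: [-2.335, -2.102, 0.0]
force: [0.9, 0.5, -1.0]
gripper_width: 0.0206
grasp_force: 59.0
```

{"fn": "send_rows", "kwargs": {
  "rows": "0 0 0.5 0 0 0 1;0 0 1 0 0 0 1;0 0 1.5 0 0 0 1;0 0 2 0 0 0 1;0 0 2 0 0 0 1;0 0 2 0 0 0 1;0 0 2 0 0 0 1;0 0 2 0 0 0 1;0 0 2 0 0 0 1;0 0 2 0 0 0 1"
}}

```text
time: 13.57
position: [0.4509, -0.2602, 0.094]
tool_rot: [2.334, 2.101, -0.0]
force: [-2.9, 2.1, 13.1]
gripper_width: 0.0206
grasp_force: 60.6
```

Contact at 13 N at the expected home height, so the collar is down. Releasing.

{"fn": "send_rows", "kwargs": {
  "rows": "0 0 -0.5 0 0 0 1;0 0 -0.5 0 0 0 0.7;0 0 -0.5 0 0 0 0.6;0 0 -0.5 0 0 0 0.5;0 0 -0.5 0 0 0 0.4;0 0 -0.5 0 0 0 0.4;0 0 -0.5 0 0 0 0.4;0 0 -5 0 0 0 0.4;0 0 -12 0 0 0 0.4;0 0 -20 0 0 0 0.4"
}}

```text
time: 14.4
position: [0.4508, -0.26, 0.114]
tool_rot: [-2.335, -2.102, -0.0]
force: [-0.2, 0.8, 0.3]
gripper_width: 0.0518
grasp_force: 0.0
```

{"fn": "send_rows", "kwargs": {
  "rows": "0 0 -10 0 0 0 0.4;0 0 -25 0 0 0 0.4;0 0 -45 0 0 0 0.4;0 0 -70 0 0 0 0.4;0 0 -95 0 0 0 0.4;0 0 -120 0 0 0 0.4;0 0 -140 0 0 0 0.4;0 0 -150 0 0 0 0.4;0 0 -150 0 0 0 0.4;0 0 -150 0 0 0 0.4"
}}

```text
time: 15.23
position: [0.451, -0.2602, 0.2638]
tool_rot: [2.334, 2.101, 0.0]
force: [0.7, 0.2, -0.5]
gripper_width: 0.0515
grasp_force: 0.0
```

```bash
python3 - <<'E'
from h import *
st()
W=snap('wrist','w6');S=snap('scene','s6')
for c in('wrist','scene'):
  for r in spotter.place_of(c,'long_pin')[:3]:print(c,round(r['score'],2),np.round(r['centre'],4))
cv2.imwrite('pics/c6.png',np.hstack([cv2.resize(S[150:310,60:220],(400,400),interpolation=2),cv2.resize(W[60:300,160:400],(400,400),interpolation=2)])[:,:,::-1])
E
```

```text
{'time': 15.2333, 'joints': [-0.6799, 0.2472, 0.0174, 1.3398, -0.0, 0.9958], 'position': [0.451, -0.2602, 0.2638], 'tool_rot': [2.334, 2.1011, 0.0003], 'force': [0.7493, 0.1775, -0.4576], 'gripper_width': 0.0515, 'grasp_force': 0.0}
wrist 0.69 [ 0.4529 -0.2613  0.0083]
scene 0.79 [ 0.4501 -0.2568  0.0071]
scene 0.69 [0.6153 0.3072 0.0007]
```

View pics/c6.png

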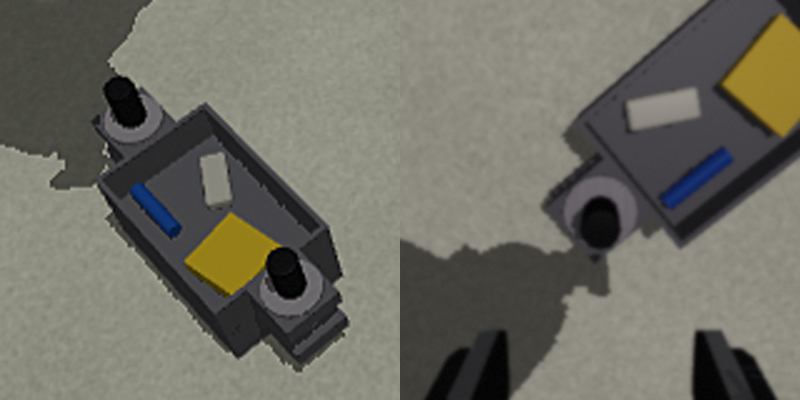

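The pin is seated at the empty eye, with its collar flat on the lug in both views (scene crop (130,115), wrist crop (600,210)). The trays are square, and the networks put its tip 7–8 mm above the desk against the 10 mm expected. Handing in.

```bash
python3 -c "
from h import *
print(workorder.hand_in())"
```

```text
the job is handed in; nothing more can be done
None
```

I put the long pin through both empty eyes, held it until its collar pressed on the upper tray (13 N), then let go. The last pictures show the collar flat and the trays still square; the short pin was not touched, and I handed the job in after about 15 s of robot time.

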